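# Seat the filter funnel in the suction flask

## Task

Take the white porcelain filter funnel out of the wooden rack, stand it upright in the black rubber collar of the suction flask so that it centres itself in the taper, and press down on the funnel so that the collar slides home onto the flask's neck and beds there under a firm push of 15 to 20 N for a moment, never more than 25 N. Let go, leaving the funnel upright and central; do not push on the flask or collar with the gripper, and leave the bottle, cup and dish stack where they are.

Things in the scene. Friction and masses are not known exactly. Their poses are not given: they have to be found in the camera images.
- funnel: White porcelain filter funnel, 86 mm tall, about 160 g, loose, upright. Origin: centre of the stem's lower end, z up its axis. Stem 14-16 mm diameter up to 22 mm; cone (32 deg to the axis) widening from 16 mm there to 56 mm at 54 mm; then a straight cup, outer diameter 56 mm, to the rim at 86 mm. The cup is open above: inner diameter 49 mm, flat solid floor at 62 mm.
- funnel_rim (a point): Centre of the funnel's rim, 86 mm above its origin and 24 mm above the cup's floor; starts about 108 mm above the bench
- funnel_gauge (a point): Point on the funnel's axis, 44.4 mm above its origin, where its cone is 44 mm in diameter: level with the collar's top when the funnel is nested in the collar
- rack: Fixed wooden draining rack: board 160 x 100 mm, top 60 mm above the bench, on two end boards, with two 36 mm holes 72 mm apart along its x axis. Origin: centre of its underside on the bench, x along its length. The funnel hangs in the hole at x = -36 mm
- flask: Conical glass suction flask with a stiff black rubber collar in its neck, in a fixed steel cradle (130 x 130 x 28 mm). Origin: centre of the cradle's underside; flask and collar are on its z axis. Flasks differ and are packed up to differing heights: the neck's rim is anywhere from 128 to 142 mm above the bench. A 9 mm side nozzle along x reaches 60 mm from the axis, 15-20 mm below the rim.
- reagent: Bystander: amber glass bottle, 60 mm diameter, 130 mm tall, loose; origin under its centre
- beaker: Bystander: white plastic cup, 70 mm diameter, 75 mm tall, loose; origin under its centre
- dishes: Bystander: stack of clear dishes, 90 mm diameter, 30 mm tall, loose; origin under its centre
- collar_axis (a point): Point on the flask's and collar's axis, 128 mm above the bench. The collar's flange (54 mm wide, 16 mm high) stands 6 to 20 mm proud of the neck's rim; it slides down under about 5 N, stays where left, then meets a rubbery stop (8 N per mm). Inside: a taper matching the funnel's cone, 44 mm in diameter at the top, 24 mm at 16 mm below, then an open hole for the stem

How it is judged (in metres and radians):
On the way, in this order (a step that is already met when the one before it is completed fails the run):
1. the funnel is lifted clear of the rack, upright (height (world z) of funnel above 0.07 m and angle between funnel's own z axis and vertical below 0.35 rad), for 0.1 s.
2. the funnel, upright and nested in the collar, is bedded with more than 14 N (contact force between funnel and flask above 14 N and horizontal distance between funnel_gauge and collar_axis below 0.003 m and angle between funnel's own z axis and vertical below 0.1 rad and height (world z) of funnel_gauge between 0.138 and 0.162 m), for 0.1 s.
At the end, for the whole second after the job is handed in: The funnel rests released and still in the collar: its gauge point within 2 mm of the flask's axis and 138 to 162 mm above the bench (collar home, whatever the flask's height), its axis within 0.05 rad of upright (horizontal distance between funnel_gauge and collar_axis below 0.002 m and angle between funnel's own z axis and vertical below 0.05 rad and height (world z) of funnel_gauge between 0.138 and 0.162 m and linear speed of funnel below 0.01 m/s); the robot touches nothing.
It fails at once if the funnel bears on the flask or its collar with more than 25 N (dropped, rammed or pressed too hard) (contact force between funnel and flask above 25 N).
It fails at once if the gripper pushes on the flask or its collar with more than 4 N (contact force between any of the fingers, the arm and flask above 4 N).
It fails at once if the funnel is tipped by more than 0.6 rad (angle between funnel's own z axis and vertical above 0.6 rad).
It fails at once if the bottle, cup or dish stack is shifted by more than 20 mm or tipped (distance of any of reagent, beaker, dishes from where it was at the start of the episode above 0.02 m or angle between any of reagent, beaker's own z axis and vertical above 0.3 rad).
It also fails if it takes over 58 s, if anything falls off the work surface, if the arm or the gripper's body presses on something with over 40 N, if the wrist force passes 120 N, or if a joint passes its speed limit or range.

## Robot

A 6-joint arm with a two-finger parallel gripper is mounted at the origin on the work surface. World frame = base frame: x ahead of the robot, y to its left, z up, the work surface at z = 0. Lengths are in m, angles in degrees, forces in N, time in s.
With the tool pointing down it reaches from about 0.375 to 0.9 m from the base axis. Payload 3.1 kg.
Tool frame: the origin (TCP) lies on the centre line of the jaws, within the pads' length; the fingertips stand 8 mm ahead of it and the grasp point (between the pads) lies 11 mm behind it (bot.tip_extent is the distance from the TCP to the fingertips, in m); z points along the fingers, y is the line along which they close (so a half turn about z gives the same grasp; the last joint's range is limited). The gripper opens to 87 mm and grips with 3 to 60 N. Pads are 19 mm wide; open, the fingers measure 117 mm over their backs; the gripper's body (75 mm by 190 mm) begins 51 mm behind the grasp point.
Start: joints at [64.773, 30.224, 82.088, -0, 67.689, -10.227], TCP at [0.162, 0.604, 0.231] pointing down, gripper open.
Joint ranges: [-176.69, 176.69], [-43.24, 126.21], [12.49, 139.97], [-82, 262], [0, 151.66], [-163.58, 163.58]. Speed limits (degrees/s): [159.86, 159.86, 180, 180, 180, 180].

## Interface

Orientations are given as a 3x3 rotation matrix whose columns are the frame's x, y, z axes.
In Python, from rig import bot, vision, workorder gives the robot as it stands.
- The arm moves only by the shell command python3 -m handwheel 'ROWS'. ROWS is JSON, a list of rows, each an object with "delta_rot": the turn, a rotation vector about the tool's x, y, z in rad, a list of three; "xyz": the shift along the tool's x, y, z in mm, a list of three; "hand": the closure, from -1 (fully open) to 1 (shut). A call has exactly 5 rows; each row is the pose to reach, as a shift and turn from the pose commanded when the call began, along the tool's axes at that moment; what a row does not reach only later rows make up. A row lasts 1/8 s, in which the tool goes at most 62.5 mm and 10.7 degrees, less where a joint would pass 70% of its speed; a pose out of reach is approached as far as the arm can. A call with a gripper value outside its range is refused whole. The fingers move at their own pace and stop on an object; the grip force is fixed at half the most. Time passes only in rows, so rows that repeat a pose let the fingers close, or fill a call up. It gives the time, the measured TCP pose, the force, the opening and the grip force at its end, in the units of the state.
- bot.read_state(): the state, without advancing time (a new reading comes with each control period).
- vision.capture(name): name is "scene" or "side" or "wrist"; returns the picture (384x512x3 uint8, red, green, blue); there is no depth.
- vision.camera_model(name): a dict with "camera_matrix" (3x3 intrinsics, pixels), "camera_from_world" (4x4, takes a point from world to camera coordinates). Camera axes: x right, y up, looking along -z (the intrinsics and any distortion apply to the point x, -y, -z); pixel columns grow to the right and rows downward; lengths in m; the calibration is good to about 2 mm. A picture is of the moment at which its call begins: read the wrist's pose just before it. camera_model takes no time and is no camera call; for the wrist camera it gives the pose at the moment of the call.
- workorder.hand_in(): hands the job in; it is judged then, once.
The state is a dict: "time_s": time; "joint_positions": joint angles; "qvel": joint speeds; "tau": joint torques, N m; "position": TCP position; "tcp_rot": TCP orientation; "force": force on the tool from outside, world axes, zero at the start; "moment": the same for the moment, N m; "opening": opening from 0.0 (shut) to 1.0 (fully open); "grasp_force": force on a finger pad.
Only numpy, scipy, OpenCV 4.12 (cv2) and the standard library are available. Lean on these libraries where they do the work, as an engineer would, in place of code of your own. Each camera call takes 0.05 s, during which the arm holds its last target. There are 200 camera calls.

## Working session

There is one attempt and no reset: what is moved stays moved. The work goes in short steps, Python scripts to look and compute and a shell command to move; the robot and the scene stay as the last step left them, time stands still between calls to the robot, and variables do not carry over. Pictures are saved under pics/ and viewed, at most 10 in all, crops included, and the job is handed in when it is done.

```bash
mkdir -p pics; ls; python3 - <<'E'
from rig import bot, vision
import cv2, numpy as np
s=bot.read_state(); print(s['time_s'],s['position'],s['tcp_rot'],s['force'],s['opening'])
im=[]
for n in ['scene','side']:
    a=vision.capture(n); cv2.imwrite(f'pics/{n}0.png',a[:,:,::-1])
    m=vision.camera_model(n); print(n,m)
E
```

```text
pics
0.0 [0.16142419 0.60302714 0.22957567] [[-9.65925291e-01  2.58819374e-01 -9.29256724e-04]
 [ 2.58820759e-01  9.65923321e-01 -1.98808164e-03]
 [ 3.83036694e-04 -2.16084927e-03 -9.99997592e-01]] [1.35461338 0.78612682 0.4456774 ] 0.9999705882019532
scene {'camera_matrix': array([[353.13543603,   0.        , 253.65379225],
       [  0.        , 353.13543603, 196.49909605],
       [  0.        ,   0.        ,   1.        ]]), 'camera_from_world': array([[ 0.32272314,  0.94633813,  0.01714423, -0.19705285],
       [-0.53339453,  0.16687697,  0.82924203,  0.20819549],
       [ 0.78188237, -0.27676023,  0.55862664, -1.19803381],
       [ 0.        ,  0.        ,  0.        ,  1.        ]])}
side {'camera_matrix': array([[354.12903026,   0.        , 254.0226045 ],
       [  0.        , 354.12903026, 192.08077976],
       [  0.        ,   0.        ,   1.        ]]), 'camera_from_world': array([[-0.63015631, -0.77617407,  0.02137386,  0.3831703 ],
       [ 0.57163256, -0.44511308,  0.68928264, -0.38596325],
       [-0.52548952,  0.4465738 ,  0.72417719, -0.41893272],
       [ 0.        ,  0.        ,  0.        ,  1.        ]])}
```

View pics/scene0.png

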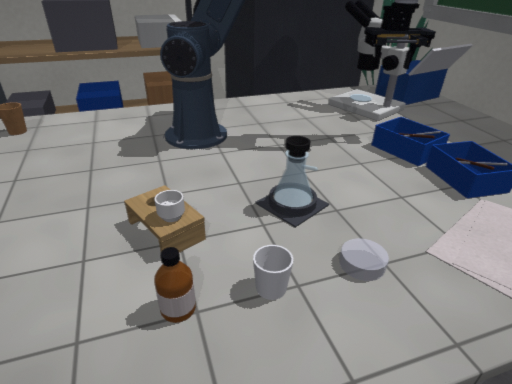

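View pics/side0.png

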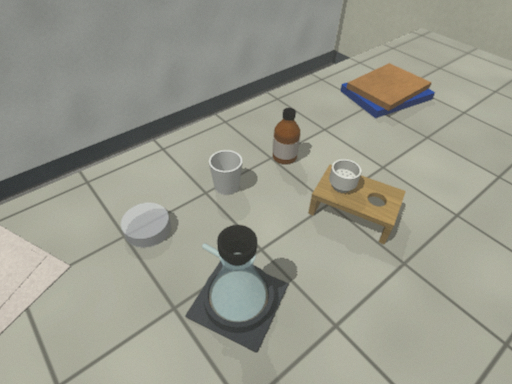

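The scene view shows the funnel rim near (169,200) in the rack and the black collar near (297,145). In the side view they are at (346,170) and (237,240). Next I'll enlarge these four spots.

```bash
python3 - <<'E'
import cv2,numpy as np
a=cv2.imread('pics/scene0.png');b=cv2.imread('pics/side0.png')
def c(i,u,v):
    k=cv2.resize(i[v-30:v+30,u-40:u+40],None,fx=5,fy=5,interpolation=cv2.INTER_CUBIC)
    return k
cv2.imwrite('pics/z.png',np.vstack([np.hstack([c(a,169,205),c(a,297,155)]),np.hstack([c(b,346,178),c(b,237,245)])]))
E
```

```text
(no output)
```

View pics/z.png

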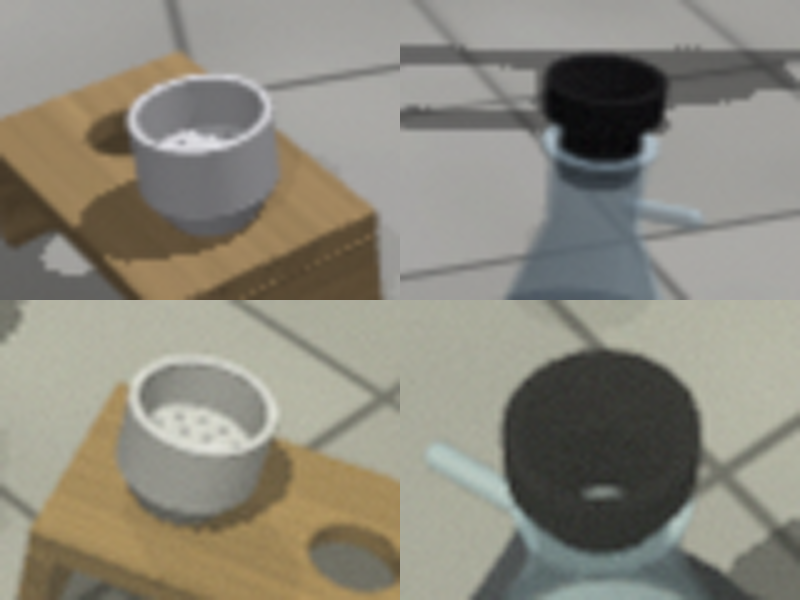

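```bash
cat > h.py <<'E'
import numpy as np
from rig import bot, vision
def ray(m,u,v):
    K,T=m['camera_matrix'],m['camera_from_world']
    d=np.linalg.inv(K)@[u,v,1]; d=np.array([d[0],-d[1],-d[2]])
    R=T[:3,:3]; o=-R.T@T[:3,3]; d=R.T@d; return o,d/np.linalg.norm(d)
def plane(m,u,v,z):
    o,d=ray(m,u,v); return o+d*(z-o[2])/d[2]
def tri(*rs):
    A=sum(np.eye(3)-np.outer(d,d) for o,d in rs); b=sum((np.eye(3)-np.outer(d,d))@o for o,d in rs)
    p=np.linalg.solve(A,b); return p,[np.linalg.norm(np.cross(p-o,d))*1e3 for o,d in rs]
def proj(m,P):
    p=m['camera_from_world']@np.append(P,1); q=m['camera_matrix']@[p[0],-p[1],-p[2]]; return q[:2]/q[2]
def totool(s,P):  # world delta -> tool mm
    return np.array(s['tcp_rot']).T@(np.array(P)-s['position'])*1e3
E
python3 - <<'E'
from h import *
a,b=vision.camera_model('scene'),vision.camera_model('side')
for n,p,q in [('funnel',(169,197.6),(346.6,169.2)),('collar',(298,141),(237.2,241)),('beaker',(272.5,257),(226.5,162)),('bottletop',(170,253),(289,112)),('dish',(364.5,251),(145.5,216)),('hole2',(148.5,197.5),(376.5,198.5))]:
    print(n,*tri(ray(a,*p),ray(b,*q)))
print('f108',plane(a,169,197.6,.108),plane(b,346.6,169.2,.108))
print('hole2 60',plane(b,376.5,199,.06))
m=vision.camera_model('wrist');print(m)
E
```

```text
funnel [ 0.51124497 -0.14574147  0.10485804] [np.float64(0.6008210976002831), np.float64(0.6008210976002384)]
collar [0.47005858 0.14703371 0.1690886 ] [np.float64(0.8620332742580776), np.float64(0.8620332742581158)]
beaker [0.69908908 0.0023361  0.07188258] [np.float64(0.6668681548348812), np.float64(0.6668681548347887)]
bottletop [ 0.69653535 -0.16595443  0.12682794] [np.float64(0.015363434298480028), np.float64(0.015363434298473597)]
dish [0.70291193 0.19276634 0.03528568] [np.float64(1.2231090263742357), np.float64(1.2231090263744309)]
hole2 [ 0.44392632 -0.1789104   0.06333712] [np.float64(6.945695622827372), np.float64(6.945695622827466)]
f108 [ 0.51672736 -0.14559067  0.108     ] [ 0.50934321 -0.143352    0.108     ]
hole2 60 [ 0.44536876 -0.17210923  0.06      ]
{'camera_matrix': array([[316.29758667,   0.        , 248.30628013],
       [  0.        , 316.29758667, 195.25018199],
       [  0.        ,   0.        ,   1.        ]]), 'camera_from_world': array([[ 2.60024271e-01,  9.65601764e-01, -7.82299647e-04,
        -6.24581737e-01],
       [-9.34894756e-01,  2.51552409e-01, -2.50386064e-01,
         2.88438975e-02],
       [-2.41576436e-01,  6.58378216e-02,  9.68145757e-01,
        -3.89515877e-01],
       [ 0.00000000e+00,  0.00000000e+00,  0.00000000e+00,
         1.00000000e+00]])}
```

Funnel rim is at about (0.511,-0.145,0.106) and collar top at about (0.470,0.147,0.169). I'll go above the collar first for a wrist view.

```bash
R='{"delta_rot":[0,0,0],"xyz":[-416,-360,-50],"hand":-1}'; python3 -m handwheel '[{"delta_rot":[0,0,0],"xyz":[-45,-40,-20],"hand":-1},{"delta_rot":[0,0,0],"xyz":[-90,-80,-50],"hand":-1},{"delta_rot":[0,0,0],"xyz":[-135,-120,-50],"hand":-1},{"delta_rot":[0,0,0],"xyz":[-180,-160,-50],"hand":-1},{"delta_rot":[0,0,0],"xyz":[-225,-200,-50],"hand":-1}]'
python3 -m handwheel '[{"delta_rot":[0,0,0],"xyz":[-45,-40,0],"hand":-1},{"delta_rot":[0,0,0],"xyz":[-90,-80,0],"hand":-1},{"delta_rot":[0,0,0],"xyz":[-135,-120,0],"hand":-1},{"delta_rot":[0,0,0],"xyz":[-180,-155,0],"hand":-1},{"delta_rot":[0,0,0],"xyz":[-191,-160,0],"hand":-1}]'
python3 -m handwheel '[{"delta_rot":[0,0,0],"xyz":[0,0,0],"hand":-1},{"delta_rot":[0,0,0],"xyz":[0,0,0],"hand":-1},{"delta_rot":[0,0,0],"xyz":[0,0,0],"hand":-1},{"delta_rot":[0,0,0],"xyz":[0,0,0],"hand":-1},{"delta_rot":[0,0,0],"xyz":[0,0,0],"hand":-1}]'
python3 - <<'E'
from h import *
import cv2
m=vision.camera_model('wrist');a=vision.capture('wrist');cv2.imwrite('pics/w1.png',a[:,:,::-1])
np.save('w1.npy',m,allow_pickle=True)
s=bot.read_state();print(s['time_s'],s['position'],s['tcp_rot'],s['force'])
print(proj(m,[.470,.147,.169]),proj(m,[.470+.027,.147,.169]))
E
```

```text
time_s: 0.72
position: [0.328, 0.3505, 0.2805]
tcp_rot: [[-0.966, 0.258, 0.0], [0.258, 0.966, -0.0], [-0.0, 0.0, -1.0]]
force: [0.9, 0.4, -0.9]
opening: 0.998
grasp_force: 0.0
time_s: 1.35
position: [0.4723, 0.1455, 0.2803]
tcp_rot: [[-0.965, 0.263, 0.001], [0.263, 0.965, -0.0], [-0.001, -0.0, -1.0]]
force: [-1.0, 0.8, -0.7]
opening: 0.997
grasp_force: 0.0
time_s: 1.98
position: [0.4701, 0.1488, 0.2806]
tcp_rot: [[-0.966, 0.258, 0.0], [0.258, 0.966, 0.0], [-0.0, 0.0, -1.0]]
force: [-0.4, -1.1, -0.3]
opening: 1.006
grasp_force: 0.0
2.025 [0.47016494 0.14866143 0.28063055] [[-9.66101924e-01  2.58160931e-01  7.61016942e-05]
 [ 2.58160934e-01  9.66101926e-01  3.54262962e-05]
 [-6.43763077e-05  5.38718974e-05 -9.99999996e-01]] [-0.28907821  0.71681636 -0.29528806]
[245.65972128 195.55850448] [253.58908636 223.94649966]
```

View pics/w1.png

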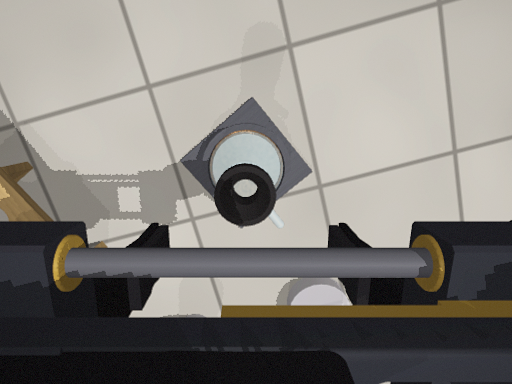

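The wrist view shows the collar's black ring centred near (245,195), matching the predicted (246,196). I'll measure it by mask, then go over the funnel.

```bash
python3 -m handwheel '[{"delta_rot":[0,0,0],"xyz":[-23,-55,0],"hand":-1},{"delta_rot":[0,0,0],"xyz":[-46,-110,0],"hand":-1},{"delta_rot":[0,0,0],"xyz":[-69,-164,0],"hand":-1},{"delta_rot":[0,0,0],"xyz":[-92,-218,0],"hand":-1},{"delta_rot":[0,0,0],"xyz":[-115.5,-273,0],"hand":-1}]'
python3 -m handwheel '[{"delta_rot":[0,0,0],"xyz":[0,0,0],"hand":-1},{"delta_rot":[0,0,0],"xyz":[0,0,0],"hand":-1},{"delta_rot":[0,0,0],"xyz":[0,0,0],"hand":-1},{"delta_rot":[0,0,0],"xyz":[0,0,0],"hand":-1},{"delta_rot":[0,0,0],"xyz":[0,0,0],"hand":-1}]'
python3 - <<'E'
from h import *
import cv2
a=cv2.imread('pics/w1.png'); m1=np.load('w1.npy',allow_pickle=True).item()
g=(a.max(2)<50).astype(np.uint8); g[:,:205]=0;g[235:]=0
g=cv2.morphologyEx(g,cv2.MORPH_OPEN,np.ones((3,3)))
n,l,st,c=cv2.connectedComponentsWithStats(g); i=1+st[1:,4].argmax()
cs,_=cv2.findContours((l==i).astype(np.uint8),cv2.RETR_CCOMP,cv2.CHAIN_APPROX_NONE)
for k in cs:
    if len(k)>20: print('collar',cv2.fitEllipse(k),cv2.boundingRect(k))
# outline of top flange predicted
for z in (.15,.16,.17): 
    p=proj(m1,[.47,.147,z]);q=proj(m1,[.47+.027*.258,.147+.027*.966,z]); print(z,p,np.linalg.norm(q-p)*2)
m=vision.camera_model('wrist');w=vision.capture('wrist');cv2.imwrite('pics/w2.png',w[:,:,::-1]);np.save('w2.npy',m,allow_pickle=True)
print(bot.read_state()['position'],proj(m,[.511,-.1455,.106]))
E
```

```text
time_s: 2.65
position: [0.5114, -0.1471, 0.2807]
tcp_rot: [[-0.966, 0.259, 0.001], [0.259, 0.966, 0.0], [-0.001, 0.0, -1.0]]
force: [0.9, 0.2, -0.1]
opening: 1.0
grasp_force: 0.0
time_s: 3.28
position: [0.5113, -0.1444, 0.2807]
tcp_rot: [[-0.966, 0.257, 0.0], [0.257, 0.966, -0.0], [-0.0, -0.0, -1.0]]
force: [0.9, -0.2, 0.8]
opening: 1.001
grasp_force: 0.0
collar ((242.5576171875, 196.12757873535156), (54.06165313720703, 58.01418685913086), 99.76354217529297) (214, 170, 57, 55)
collar ((244.8876190185547, 187.467041015625), (19.139007568359375, 25.279382705688477), 90.19571685791016) (232, 178, 27, 20)
0.15 [245.80140949 190.39534656] 58.27604464702823
0.16 [245.72912971 193.02924173] 60.26686111524764
0.17 [245.65173643 195.84947452] 62.39850850652297
[ 0.51131045 -0.14456849  0.28068459] [246.60249535 180.24426408]
```

View pics/w2.png

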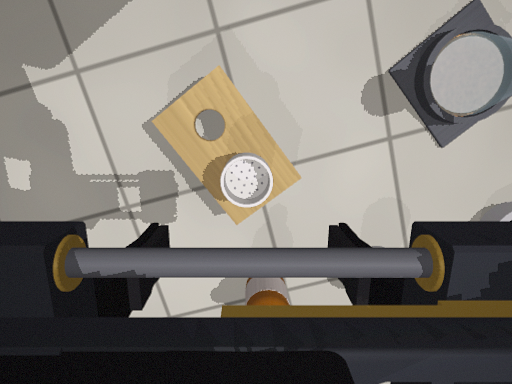

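Funnel rim is at about (246,181), as predicted. I'll zoom both wrist views for precise centres.

```bash
python3 - <<'E'
import cv2,numpy as np
a=cv2.imread('pics/w2.png');b=cv2.imread('pics/w1.png')
c=lambda i,u,v:cv2.resize(i[v-40:v+40,u-40:u+40],None,fx=5,fy=5,interpolation=cv2.INTER_CUBIC)
B=np.clip(c(b,245,195).astype(float)*3,0,255).astype(np.uint8)
cv2.imwrite('pics/z2.png',np.hstack([c(a,246,181),B]))
E
```

```text
(no output)
```

View pics/z2.png

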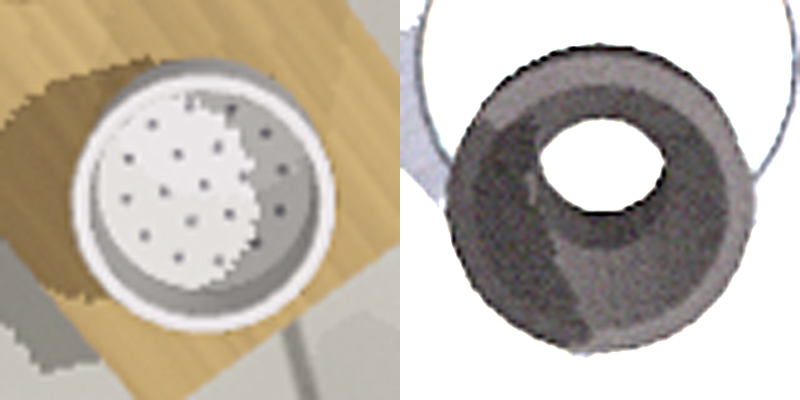

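```bash
python3 - <<'E'
from h import *
a,b=vision.camera_model('scene'),vision.camera_model('side')
w1,w2=[np.load(f'{n}.npy',allow_pickle=True).item() for n in('w1','w2')]
print('funnel',*tri(ray(a,169,197.6),ray(b,346.6,169.2),ray(w2,246.3,181.2)),plane(w2,246.3,181.2,.108))
c,e=tri(ray(a,298,141),ray(b,237.2,241),ray(w1,244.7,195));print('collar',c,e,plane(w1,244.7,195,.168))
s=bot.read_state();print(s['position'],totool(s,[*plane(w2,246.3,181.2,.108)[:2],.280]))
E
```

```text
funnel [ 0.51168063 -0.14593061  0.10494843] [np.float64(0.663616185191034), np.float64(0.7189756112427433), np.float64(0.4871791425978946)] [ 0.51150958 -0.14595924  0.108     ]
collar [0.46975812 0.14682364 0.16901991] [np.float64(1.185476365667398), np.float64(0.5698459130822893), np.float64(0.6740227671680161)] [0.4695472  0.14624923 0.168     ]
[ 0.51131045 -0.14456849  0.28068459] [-0.550616   -1.29245696  0.68475357]
```

```bash
python3 -m handwheel '[{"delta_rot":[0,0,0],"xyz":[-0.5,-1.3,50],"hand":-1},{"delta_rot":[0,0,0],"xyz":[-0.5,-1.3,100],"hand":-1},{"delta_rot":[0,0,0],"xyz":[-0.5,-1.3,145],"hand":-1},{"delta_rot":[0,0,0],"xyz":[-0.5,-1.3,180],"hand":-1},{"delta_rot":[0,0,0],"xyz":[-0.5,-1.3,195],"hand":-1}]'
python3 -m handwheel '[{"delta_rot":[0,0,0],"xyz":[0,0,0],"hand":-1},{"delta_rot":[0,0,0],"xyz":[0,0,0],"hand":-0.2},{"delta_rot":[0,0,0],"xyz":[0,0,0],"hand":0},{"delta_rot":[0,0,0],"xyz":[0,0,0],"hand":0.5},{"delta_rot":[0,0,0],"xyz":[0,0,0],"hand":1}]'
python3 -m handwheel '[{"delta_rot":[0,0,0],"xyz":[0,0,0],"hand":1},{"delta_rot":[0,0,0],"xyz":[0,0,0],"hand":1},{"delta_rot":[0,0,0],"xyz":[0,0,0],"hand":1},{"delta_rot":[0,0,0],"xyz":[0,0,0],"hand":1},{"delta_rot":[0,0,0],"xyz":[0,0,0],"hand":1}]'
```

```text
time_s: 3.95
position: [0.5106, -0.146, 0.0838]
tcp_rot: [[-0.966, 0.258, -0.003], [0.258, 0.966, 0.002], [0.003, 0.001, -1.0]]
force: [0.5, -0.1, 0.3]
opening: 1.002
grasp_force: 0.0
time_s: 4.58
position: [0.5117, -0.1467, 0.0861]
tcp_rot: [[-0.966, 0.259, 0.001], [0.259, 0.966, -0.0], [-0.001, -0.0, -1.0]]
force: [0.1, 0.5, 2.6]
opening: 0.647
grasp_force: 30.0
time_s: 5.2
position: [0.5118, -0.1468, 0.086]
tcp_rot: [[-0.966, 0.259, 0.001], [0.259, 0.966, -0.0], [-0.001, -0.0, -1.0]]
force: [-0.3, 1.1, 5.1]
opening: 0.653
grasp_force: 30.0
```

Gripped at about 56 mm; lifting.

```bash
python3 -m handwheel '[{"delta_rot":[0,0,0],"xyz":[0,0,-15],"hand":1},{"delta_rot":[0,0,0],"xyz":[0,0,-45],"hand":1},{"delta_rot":[0,0,0],"xyz":[0,0,-85],"hand":1},{"delta_rot":[0,0,0],"xyz":[0,0,-125],"hand":1},{"delta_rot":[0,0,0],"xyz":[0,0,-160],"hand":1}]'
python3 -m handwheel '[{"delta_rot":[0,0,0],"xyz":[0,0,-20],"hand":1},{"delta_rot":[0,0,0],"xyz":[0,0,-30],"hand":1},{"delta_rot":[0,0,0],"xyz":[0,0,-30],"hand":1},{"delta_rot":[0,0,0],"xyz":[0,0,-30],"hand":1},{"delta_rot":[0,0,0],"xyz":[0,0,-30],"hand":1}]'
python3 - <<'E'
from h import *
import cv2
for n in ('scene','side'):
    cv2.imwrite(f'pics/{n}1.png',vision.capture(n)[:,:,::-1])
s=bot.read_state();p=np.array(s['position']);print(p)
a,b=[cv2.imread(f'pics/{n}1.png') for n in('scene','side')]
q=[tuple(int(round(x)) for x in proj(vision.camera_model(n),p+[0,0,-.01])) for n in('scene','side')];print(q)
c=lambda i,u,v:cv2.resize(i[v-50:v+50,u-40:u+40],None,fx=5,fy=5,interpolation=cv2.INTER_CUBIC)
cv2.imwrite('pics/z3.png',np.hstack([c(a,*q[0]),c(b,*q[1])]))
E
```

```text
time_s: 5.82
position: [0.5109, -0.1465, 0.2472]
tcp_rot: [[-0.966, 0.259, -0.0], [0.259, 0.966, -0.0], [0.0, -0.0, -1.0]]
force: [0.7, -0.2, -2.5]
opening: 0.654
grasp_force: 30.0
time_s: 6.45
position: [0.5109, -0.1464, 0.2744]
tcp_rot: [[-0.966, 0.259, -0.002], [0.259, 0.966, 0.001], [0.002, 0.001, -1.0]]
force: [0.5, 0.8, -2.4]
opening: 0.647
grasp_force: 30.0
[ 0.51108596 -0.14654251  0.27472653]
[(157, 121), (368, 95)]
```

View pics/z3.png

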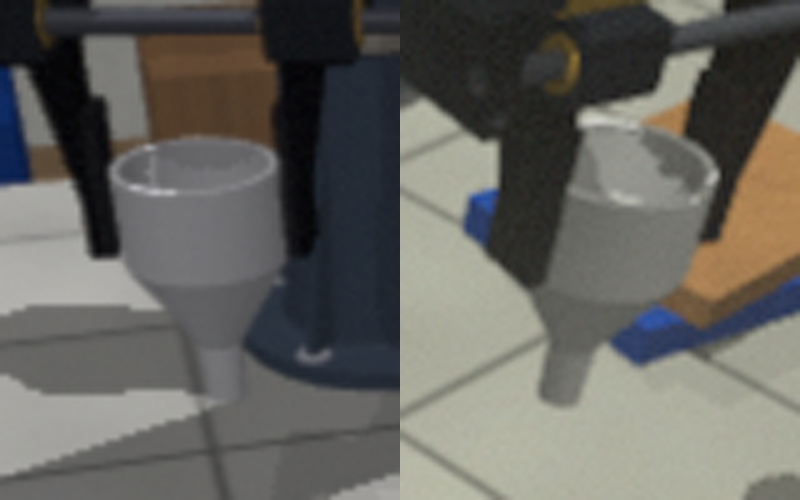

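The funnel is held between the fingers, rim near the top of the pads. The scene view suggests a slight lean, so I'll measure it.

```bash
python3 - <<'E'
from h import *
a,b=vision.camera_model('scene'),vision.camera_model('side')
sa,sb=(117+224/5-.4,71+391/5-.4),(328+158/5-.4,45+395/5-.4)
st,e=tri(ray(a,*sa),ray(b,*sb));print('stem',st,e)
ra=(117+194/5-.4,71+166/5-.4)
rb=(328+237/5-.4,45+163/5-.4)
rm,e=tri(ray(a,*ra),ray(b,*rb));print('rim',rm,e,(rm-st)*1e3)
# where would upright rim project, above stem
up=st+[0,0,.086]; print('upright rim scene',proj(a,up),'seen',ra,'side',proj(b,up),'seen',rb)
for n,m in(('a',a),('b',b)):
    print(n,[proj(m,up+d)-proj(m,up) for d in([.01,0,0],[0,.01,0])])
print(bot.read_state()['position'])
E
```

```text
stem [ 0.51114896 -0.1459799   0.21080091] [np.float64(0.7574525834175123), np.float64(0.757452583417642)]
rim [ 0.50867023 -0.14654319  0.29516822] [np.float64(1.3416866303896964), np.float64(1.3416866303896888)] [-2.47872401 -0.56329448 84.36730788]
upright rim scene [155.16784648 102.68881719] seen (155.4, 103.8) side [373.02216866  76.32936619] seen (375.0, 77.19999999999999)
a [array([0.63250244, 1.96818793]), array([ 6.07526941, -0.55412607])]
b [array([-5.26088005, -2.60761865]), array([-4.15738588,  1.98633035])]
[ 0.51108596 -0.14654251  0.27472653]
```

The funnel is upright and concentric with the TCP, within measurement error. Moving over the collar.

```bash
python3 -m handwheel '[{"delta_rot":[0,0,0],"xyz":[15,35,0],"hand":1},{"delta_rot":[0,0,0],"xyz":[39,90,0],"hand":1},{"delta_rot":[0,0,0],"xyz":[63,146,0],"hand":1},{"delta_rot":[0,0,0],"xyz":[87,202,0],"hand":1},{"delta_rot":[0,0,0],"xyz":[107,250,0],"hand":1}]'
python3 -m handwheel '[{"delta_rot":[0,0,0],"xyz":[7,17,0],"hand":1},{"delta_rot":[0,0,0],"xyz":[9,22.4,0],"hand":1},{"delta_rot":[0,0,0],"xyz":[9,22.4,0],"hand":1},{"delta_rot":[0,0,0],"xyz":[9,22.4,0],"hand":1},{"delta_rot":[0,0,0],"xyz":[9,22.4,0],"hand":1}]'
python3 - <<'E'
from h import *
import cv2
for n in ('scene','side'):
    cv2.imwrite(f'pics/{n}2.png',vision.capture(n)[:,:,::-1])
s=bot.read_state();p=np.array(s['position']);print(p,s['force'],totool(s,[.4697,.1466,p[2]]))
a,b=[cv2.imread(f'pics/{n}2.png') for n in('scene','side')]
q=[tuple(int(round(x)) for x in proj(vision.camera_model(n),p+[0,0,-.07])) for n in('scene','side')];print(q)
c=lambda i,u,v:cv2.resize(i[v-60:v+60,u-40:u+40],None,fx=5,fy=5,interpolation=cv2.INTER_CUBIC)
cv2.imwrite('pics/z4.png',np.hstack([c(a,*q[0]),c(b,*q[1])]))
E
```

```text
time_s: 7.18
position: [0.4721, 0.1245, 0.2754]
tcp_rot: [[-0.966, 0.258, -0.0], [0.258, 0.966, 0.0], [0.0, 0.0, -1.0]]
force: [0.9, 0.3, -1.8]
opening: 0.649
grasp_force: 30.0
time_s: 7.8
position: [0.4702, 0.1455, 0.2755]
tcp_rot: [[-0.965, 0.26, -0.0], [0.26, 0.965, -0.0], [0.0, -0.0, -1.0]]
force: [-0.5, -0.3, -0.9]
opening: 0.647
grasp_force: 30.0
[0.47008294 0.14577701 0.27555179] [ 0.53642604 -0.01300151 -2.29243776] [ 5.83775143e-01  6.95096857e-01 -6.12105624e-05]
[(299, 125), (237, 224)]
```

View pics/z4.png

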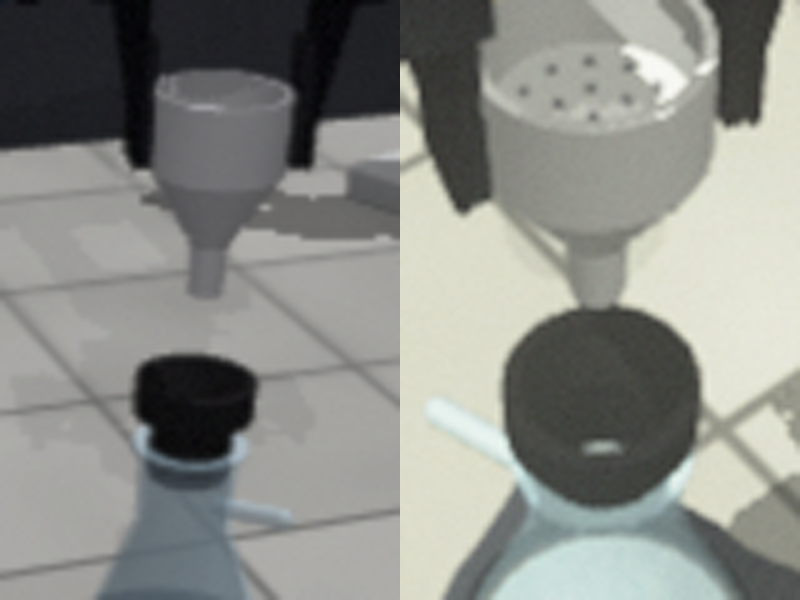

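```bash
python3 - <<'E'
from h import *
for n,o in(('scene',(259,65)),('side',(197,164))):
    m=vision.camera_model(n)
    for z in(.2985,.2795,.2125,.169): print(n,z,[(np.round((proj(m,[x,y,z])-o+.4)*5,1)) for x,y in((.4697,.1466),(.4701,.1458))])
E
```

```text
scene 0.2985 [array([221.8,  84. ]), array([220.4,  84.4])]
scene 0.2795 [array([217.3, 131.4]), array([216. , 131.9])]
scene 0.2125 [array([202.6, 288. ]), array([201.3, 288.6])]
scene 0.169 [array([193.8, 381.6]), array([192.5, 382.2])]
side 0.2985 [array([193.9,  36.2]), array([195.7,  33.7])]
side 0.2795 [array([195.3,  98.2]), array([197.1,  95.7])]
side 0.2125 [array([199.6, 286.2]), array([201.2, 283.7])]
side 0.169 [array([201.9, 387.8]), array([203.4, 385.3])]
```

The fit looks aligned to within about 0.5 mm. Lowering until the funnel nearly nests, then creeping.

```bash
python3 -m handwheel '[{"delta_rot":[0,0,0],"xyz":[0.3,0,20],"hand":1},{"delta_rot":[0,0,0],"xyz":[0.3,0,42],"hand":1},{"delta_rot":[0,0,0],"xyz":[0.3,0,60],"hand":1},{"delta_rot":[0,0,0],"xyz":[0.3,0,74],"hand":1},{"delta_rot":[0,0,0],"xyz":[0.3,0,79],"hand":1}]'
python3 -m handwheel '[{"delta_rot":[0,0,0],"xyz":[0,0,0],"hand":1},{"delta_rot":[0,0,0],"xyz":[0,0,0],"hand":1},{"delta_rot":[0,0,0],"xyz":[0,0,1],"hand":1},{"delta_rot":[0,0,0],"xyz":[0,0,2],"hand":1},{"delta_rot":[0,0,0],"xyz":[0,0,3],"hand":1}]'
python3 -m handwheel '[{"delta_rot":[0,0,0],"xyz":[0,0,0.7],"hand":1},{"delta_rot":[0,0,0],"xyz":[0,0,1.4],"hand":1},{"delta_rot":[0,0,0],"xyz":[0,0,2.1],"hand":1},{"delta_rot":[0,0,0],"xyz":[0,0,2.8],"hand":1},{"delta_rot":[0,0,0],"xyz":[0,0,3.5],"hand":1}]'
```

```text
time_s: 8.52
position: [0.4693, 0.1463, 0.1958]
tcp_rot: [[-0.966, 0.259, -0.001], [0.259, 0.966, -0.0], [0.001, -0.0, -1.0]]
force: [-0.1, -0.2, -1.9]
opening: 0.649
grasp_force: 30.0
time_s: 9.15
position: [0.4696, 0.1466, 0.1936]
tcp_rot: [[-0.966, 0.259, 0.0], [0.259, 0.966, -0.0], [-0.0, 0.0, -1.0]]
force: [0.2, 0.4, -2.3]
opening: 0.649
grasp_force: 30.0
time_s: 9.78
position: [0.4697, 0.1462, 0.1903]
tcp_rot: [[-0.966, 0.259, 0.0], [0.259, 0.966, -0.001], [-0.0, -0.001, -1.0]]
force: [-1.9, -2.9, 2.8]
opening: 0.652
grasp_force: 30.0
```

```bash
python3 -m handwheel '[{"delta_rot":[0,0,0],"xyz":[0.1,-0.4,0],"hand":1},{"delta_rot":[0,0,0],"xyz":[0.1,-0.4,0],"hand":1},{"delta_rot":[0,0,0],"xyz":[0.1,-0.4,0],"hand":1},{"delta_rot":[0,0,0],"xyz":[0.1,-0.4,0],"hand":1},{"delta_rot":[0,0,0],"xyz":[0.1,-0.4,0],"hand":1}]'
python3 -m handwheel '[{"delta_rot":[0,0,0],"xyz":[0,0,0.5],"hand":1},{"delta_rot":[0,0,0],"xyz":[0,0,1],"hand":1},{"delta_rot":[0,0,0],"xyz":[0,0,1.5],"hand":1},{"delta_rot":[0,0,0],"xyz":[0,0,2],"hand":1},{"delta_rot":[0,0,0],"xyz":[0,0,2.5],"hand":1}]'
python3 -c "
from rig import bot;s=bot.read_state();print(s['position'],s['force'],s['moment'])"
```

```text
time_s: 10.4
position: [0.4696, 0.1461, 0.1901]
tcp_rot: [[-0.966, 0.259, 0.0], [0.259, 0.966, -0.0], [-0.0, -0.0, -1.0]]
force: [0.1, -1.9, 2.7]
opening: 0.647
grasp_force: 30.0
time_s: 11.02
position: [0.4695, 0.1461, 0.1875]
tcp_rot: [[-0.966, 0.259, 0.0], [0.259, 0.966, -0.0], [-0.0, 0.0, -1.0]]
force: [0.1, -3.6, 2.9]
opening: 0.648
grasp_force: 30.0
[0.46948646 0.14614657 0.18750913] [ 0.12334166 -3.62816696  2.88574865] [-0.49402837  0.0199241   0.03906012]
```

```bash
python3 -m handwheel '[{"delta_rot":[0,0,0],"xyz":[-0.2,-0.6,0.7],"hand":1},{"delta_rot":[0,0,0],"xyz":[-0.2,-0.6,1.4],"hand":1},{"delta_rot":[0,0,0],"xyz":[-0.2,-0.6,2.1],"hand":1},{"delta_rot":[0,0,0],"xyz":[-0.2,-0.6,2.8],"hand":1},{"delta_rot":[0,0,0],"xyz":[-0.2,-0.6,3.5],"hand":1}]'
python3 -m handwheel '[{"delta_rot":[0,0,0],"xyz":[0,0,0.5],"hand":1},{"delta_rot":[0,0,0],"xyz":[0,0,1],"hand":1},{"delta_rot":[0,0,0],"xyz":[0,0,1.5],"hand":1},{"delta_rot":[0,0,0],"xyz":[0,0,2],"hand":1},{"delta_rot":[0,0,0],"xyz":[0,0,2.5],"hand":1}]'
```

```text
time_s: 11.65
position: [0.4695, 0.1457, 0.184]
tcp_rot: [[-0.966, 0.259, 0.0], [0.259, 0.966, 0.0], [-0.0, 0.0, -1.0]]
force: [0.5, -0.4, 3.4]
opening: 0.649
grasp_force: 30.0
time_s: 12.28
position: [0.4695, 0.1457, 0.1815]
tcp_rot: [[-0.966, 0.259, 0.0], [0.259, 0.966, 0.0], [-0.0, 0.0, -1.0]]
force: [0.5, 1.2, 3.4]
opening: 0.652
grasp_force: 30.0
```

Lateral force is nulled and the collar slides at about 5 N. I'll continue in small steps.

```bash
python3 -m handwheel '[{"delta_rot":[0,0,0],"xyz":[0,0,0.5],"hand":1},{"delta_rot":[0,0,0],"xyz":[0,0,0.9],"hand":1},{"delta_rot":[0,0,0],"xyz":[0,0,1.2],"hand":1},{"delta_rot":[0,0,0],"xyz":[0,0,1.5],"hand":1},{"delta_rot":[0,0,0],"xyz":[0,0,1.5],"hand":1}]'
```

```text
time_s: 12.9
position: [0.4695, 0.1456, 0.1801]
tcp_rot: [[-0.966, 0.259, 0.0], [0.259, 0.966, 0.0], [-0.0, 0.0, -1.0]]
force: [0.9, 1.6, 2.8]
opening: 0.649
grasp_force: 30.0
```

```bash
python3 -m handwheel '[{"delta_rot":[0,0,0],"xyz":[0,0,0.4],"hand":1},{"delta_rot":[0,0,0],"xyz":[0,0,0.8],"hand":1},{"delta_rot":[0,0,0],"xyz":[0,0,1.1],"hand":1},{"delta_rot":[0,0,0],"xyz":[0,0,1.4],"hand":1},{"delta_rot":[0,0,0],"xyz":[0,0,1.4],"hand":1}]'
```

```text
time_s: 13.52
position: [0.4695, 0.1456, 0.1786]
tcp_rot: [[-0.966, 0.259, 0.0], [0.259, 0.966, 0.0], [-0.0, 0.0, -1.0]]
force: [0.7, 1.8, 2.1]
opening: 0.651
grasp_force: 30.0
```

```bash
python3 -m handwheel '[{"delta_rot":[0,0,0],"xyz":[0,0.2,0.4],"hand":1},{"delta_rot":[0,0,0],"xyz":[0,0.2,0.8],"hand":1},{"delta_rot":[0,0,0],"xyz":[0,0.2,1.1],"hand":1},{"delta_rot":[0,0,0],"xyz":[0,0.2,1.4],"hand":1},{"delta_rot":[0,0,0],"xyz":[0,0.2,1.4],"hand":1}]'
```

```text
time_s: 14.15
position: [0.4695, 0.1457, 0.1772]
tcp_rot: [[-0.966, 0.259, -0.0], [0.259, 0.966, -0.0], [-0.0, -0.0, -1.0]]
force: [1.0, 1.2, 2.2]
opening: 0.649
grasp_force: 30.0
```

```bash
python3 -m handwheel '[{"delta_rot":[0,0,0],"xyz":[0,0,0.4],"hand":1},{"delta_rot":[0,0,0],"xyz":[0,0,0.8],"hand":1},{"delta_rot":[0,0,0],"xyz":[0,0,1.1],"hand":1},{"delta_rot":[0,0,0],"xyz":[0,0,1.3],"hand":1},{"delta_rot":[0,0,0],"xyz":[0,0,1.3],"hand":1}]'
```

```text
time_s: 14.78
position: [0.4695, 0.1457, 0.1759]
tcp_rot: [[-0.966, 0.259, -0.0], [0.259, 0.966, -0.0], [0.0, -0.0, -1.0]]
force: [0.3, 0.8, 2.4]
opening: 0.65
grasp_force: 30.0
```

```bash
python3 -m handwheel '[{"delta_rot":[0,0,0],"xyz":[0,0,0.4],"hand":1},{"delta_rot":[0,0,0],"xyz":[0,0,0.8],"hand":1},{"delta_rot":[0,0,0],"xyz":[0,0,1.1],"hand":1},{"delta_rot":[0,0,0],"xyz":[0,0,1.3],"hand":1},{"delta_rot":[0,0,0],"xyz":[0,0,1.3],"hand":1}]'
```

```text
time_s: 15.4
position: [0.4696, 0.1457, 0.1752]
tcp_rot: [[-0.966, 0.259, 0.0], [0.259, 0.966, -0.0], [-0.0, -0.0, -1.0]]
force: [0.4, 1.0, 7.5]
opening: 0.649
grasp_force: 30.0
```

```bash
python3 -m handwheel '[{"delta_rot":[0,0,0],"xyz":[0,0,0.3],"hand":1},{"delta_rot":[0,0,0],"xyz":[0,0,0.6],"hand":1},{"delta_rot":[0,0,0],"xyz":[0,0,0.9],"hand":1},{"delta_rot":[0,0,0],"xyz":[0,0,1.1],"hand":1},{"delta_rot":[0,0,0],"xyz":[0,0,1.1],"hand":1}]'
```

```text
time_s: 16.02
position: [0.4697, 0.1457, 0.1746]
tcp_rot: [[-0.966, 0.259, 0.001], [0.259, 0.966, -0.0], [-0.001, 0.0, -1.0]]
force: [-0.6, 0.2, 11.5]
opening: 0.647
grasp_force: 30.0
```

Stop reached; contact is about 13 N including the funnel's weight. One more step will bring it to about 17.5 N.

```bash
python3 -m handwheel '[{"delta_rot":[0,0,0],"xyz":[0,0,0.4],"hand":1},{"delta_rot":[0,0,0],"xyz":[0,0,0.8],"hand":1},{"delta_rot":[0,0,0],"xyz":[0,0,1.2],"hand":1},{"delta_rot":[0,0,0],"xyz":[0,0,1.2],"hand":1},{"delta_rot":[0,0,0],"xyz":[0,0,1.2],"hand":1}]'
```

```text
time_s: 16.65
position: [0.4697, 0.1457, 0.174]
tcp_rot: [[-0.966, 0.258, 0.001], [0.258, 0.966, -0.0], [-0.001, 0.0, -1.0]]
force: [-1.8, 1.1, 14.6]
opening: 0.648
grasp_force: 30.0
```

```bash
python3 -m handwheel '[{"delta_rot":[0,0,0],"xyz":[0,0,0.2],"hand":1},{"delta_rot":[0,0,0],"xyz":[0,0,0.4],"hand":1},{"delta_rot":[0,0,0],"xyz":[0,0,0.4],"hand":1},{"delta_rot":[0,0,0],"xyz":[0,0,0.4],"hand":1},{"delta_rot":[0,0,0],"xyz":[0,0,0.4],"hand":1}]'
```

```text
time_s: 17.27
position: [0.4698, 0.1457, 0.1738]
tcp_rot: [[-0.966, 0.258, 0.001], [0.258, 0.966, -0.0], [-0.002, 0.0, -1.0]]
force: [-2.5, 0.5, 16.5]
opening: 0.65
grasp_force: 30.0
```

```bash
python3 -m handwheel '[{"delta_rot":[0,0,0],"xyz":[0,0,0],"hand":1},{"delta_rot":[0,0,0],"xyz":[0,0,0],"hand":1},{"delta_rot":[0,0,0],"xyz":[0,0,0],"hand":1},{"delta_rot":[0,0,0],"xyz":[0,0,0],"hand":1},{"delta_rot":[0,0,0],"xyz":[0,0,0],"hand":1}]'
```

```text
time_s: 17.9
position: [0.4698, 0.1457, 0.1738]
tcp_rot: [[-0.966, 0.259, 0.002], [0.259, 0.966, -0.0], [-0.002, 0.0, -1.0]]
force: [-2.7, 0.3, 16.4]
opening: 0.646
grasp_force: 30.0
```

Held at about 18 N. Easing off, then opening.

```bash
python3 -m handwheel '[{"delta_rot":[0,0,0],"xyz":[0,0,-0.8],"hand":1},{"delta_rot":[0,0,0],"xyz":[0,0,-1.6],"hand":1},{"delta_rot":[0,0,0],"xyz":[0,0,-2.4],"hand":1},{"delta_rot":[0,0,0],"xyz":[0,0,-3],"hand":1},{"delta_rot":[0,0,0],"xyz":[0,0,-3],"hand":1}]'
```

```text
time_s: 18.52
position: [0.4696, 0.1457, 0.1753]
tcp_rot: [[-0.966, 0.259, 0.0], [0.259, 0.966, -0.0], [-0.0, -0.0, -1.0]]
force: [0.3, -0.2, 6.0]
opening: 0.65
grasp_force: 30.0
```

```bash
python3 -m handwheel '[{"delta_rot":[0,0,0],"xyz":[0,0,-0.6],"hand":1},{"delta_rot":[0,0,0],"xyz":[0,0,-1],"hand":1},{"delta_rot":[0,0,0],"xyz":[0,0,-1],"hand":0.5},{"delta_rot":[0,0,0],"xyz":[0,0,-1],"hand":-0.5},{"delta_rot":[0,0,0],"xyz":[0,0,-1],"hand":-1}]'
python3 -m handwheel '[{"delta_rot":[0,0,0],"xyz":[0,0,0],"hand":-1},{"delta_rot":[0,0,0],"xyz":[0,0,0],"hand":-1},{"delta_rot":[0,0,0],"xyz":[0,0,0],"hand":-1},{"delta_rot":[0,0,0],"xyz":[0,0,0],"hand":-1},{"delta_rot":[0,0,0],"xyz":[0,0,-5],"hand":-1}]'
python3 -m handwheel '[{"delta_rot":[0,0,0],"xyz":[0,0,-15],"hand":-1},{"delta_rot":[0,0,0],"xyz":[0,0,-40],"hand":-1},{"delta_rot":[0,0,0],"xyz":[0,0,-75],"hand":-1},{"delta_rot":[0,0,0],"xyz":[0,0,-100],"hand":-1},{"delta_rot":[0,0,0],"xyz":[0,0,-105],"hand":-1}]'
python3 -m handwheel '[{"delta_rot":[0,0,0],"xyz":[0,0,0],"hand":-1},{"delta_rot":[0,0,0],"xyz":[0,0,0],"hand":-1},{"delta_rot":[0,0,0],"xyz":[0,0,0],"hand":-1},{"delta_rot":[0,0,0],"xyz":[0,0,0],"hand":-1},{"delta_rot":[0,0,0],"xyz":[0,0,0],"hand":-1}]'
python3 - <<'E'
from h import *
import cv2
im=[]
for n,h in (('scene',(.47,.1466,.17)),('side',(.47,.1466,.17))):
    i=vision.capture(n)[:,:,::-1]; u,v=np.round(proj(vision.camera_model(n),h)).astype(int); print(u,v)
    im.append(cv2.resize(i[v-50:v+50,u-40:u+40],None,fx=5,fy=5,interpolation=cv2.INTER_CUBIC))
cv2.imwrite('pics/z5.png',np.hstack(im))
E
```

```text
time_s: 19.15
position: [0.4684, 0.1456, 0.1753]
tcp_rot: [[-0.966, 0.259, -0.003], [0.259, 0.966, -0.0], [0.002, -0.001, -1.0]]
force: [-0.6, -0.2, -0.6]
opening: 0.783
grasp_force: 0.0
time_s: 19.77
position: [0.4692, 0.1457, 0.1809]
tcp_rot: [[-0.966, 0.259, -0.001], [0.259, 0.966, -0.0], [0.001, -0.0, -1.0]]
force: [0.1, 0.4, 0.5]
opening: 0.998
grasp_force: 0.0
time_s: 20.4
position: [0.4705, 0.1459, 0.2879]
tcp_rot: [[-0.966, 0.259, 0.004], [0.259, 0.966, 0.0], [-0.004, 0.001, -1.0]]
force: [0.9, -0.4, 0.7]
opening: 0.997
grasp_force: 0.0
time_s: 21.02
position: [0.4694, 0.1457, 0.2857]
tcp_rot: [[-0.966, 0.259, -0.001], [0.259, 0.966, -0.0], [0.001, -0.0, -1.0]]
force: [0.0, 0.1, 0.5]
opening: 0.998
grasp_force: 0.0
297 141
237 241
```

View pics/z5.png

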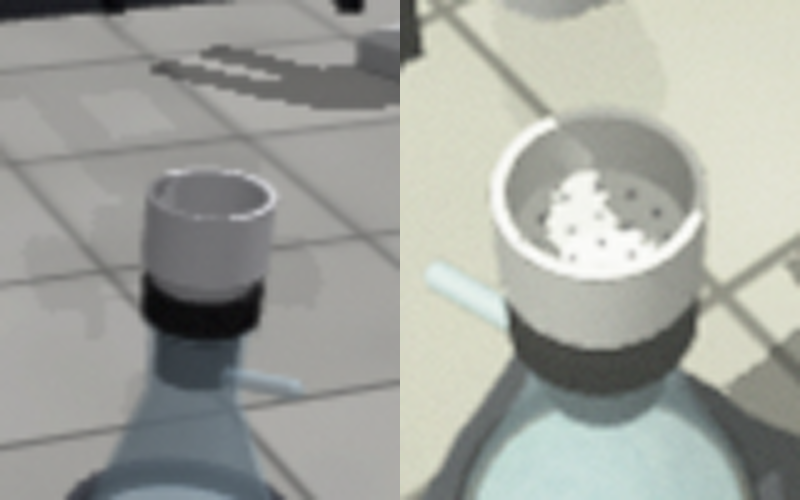

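The funnel stands upright and central in the collar, with the rim at (210,195) in the scene crop and (598,192) in the side crop. The flange sits on the neck and the gripper is clear, so I'm handing in.

```bash
python3 -c "
from rig import workorder
print(workorder.hand_in())"
```

```text
the job is handed in; nothing more can be done
None
```

The funnel is upright and central in the collar, bedded on the neck with about 18 N and released; the job is handed in at about 21 s, but no verdict came back.

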